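# Mix a sample tube in its matching well

### The job

The sample tube standing by itself in the round holder needs mixing on the press-to-run mixer. Put it upright into the well of its own size: the strip of wells slides along in its tray, so feel for the well with light pressure and do not push the sprung tray far down while the tube is not yet in. Then push the tube down gently until the tray is nearly at the bottom of its travel, keep it down for a good second, let the tray come back up and leave the tube standing in that well; leave the other two tubes and everything else where they are.

Things in the scene. Friction and masses are not known exactly. Their poses are not given: they have to be found in the camera images.
- tube14_mid (a point): White plastic sample tube with a ribbed grey cap, 14 mm in diameter over its whole length (cap too), 110 mm tall, flat foot with a 2 mm bevel, 35 g give or take 30 %. It stands upright either in the round holder or in the wooden rack. This point is at its centre, 55 mm above its foot; z runs up the tube.
- tube18_mid (a point): White plastic sample tube with a ribbed grey cap, 18 mm in diameter over its whole length (cap too), 110 mm tall, flat foot with a 2 mm bevel, 45 g give or take 30 %. It stands upright either in the round holder or in the wooden rack. This point is at its centre, 55 mm above its foot; z runs up the tube.
- tube22_mid (a point): White plastic sample tube with a ribbed grey cap, 22 mm in diameter over its whole length (cap too), 110 mm tall, flat foot with a 2 mm bevel, 55 g give or take 30 %. It stands upright either in the round holder or in the wooden rack. This point is at its centre, 55 mm above its foot; z runs up the tube.
- holder: Round white plastic holder for one tube, fixed: 60 mm wide foot, with a collar 42 mm across and 30 mm inside, rim 30 mm above the work surface. The tube in it stands on a floor 12 mm above the work surface. Origin at the centre of its underside. Whichever tube stands here is the one to mix.
- rack: Pale wooden block, fixed, 130 mm long (its x), 50 mm wide, 30 mm high, with two 30 mm holes 35 mm either side of its middle along its x, 18 mm deep, in which the other two tubes stand. Origin at the centre of its underside.
- mixer: White mixer, fixed, 150 x 210 mm (x, y), housing 55 mm high, with a sprung aluminium tray, 80 x 226 mm, above it. In the tray lies a grey plastic strip, 66 x 184 mm, with a row of four wells along the mixer's y. Origin at the centre of the underside, z up.
- tray_mid (a point): Point on the tray's middle, level with the strip's top (129 mm above the work surface, tray up). Wells in the strip, from -y to +y: for tubes of 14, 18, 22, 26 mm, 40 mm apart, each 1.5 mm wider than its tube, 35 mm deep, flat floor. The strip slides along y in the tray, with 10 N of friction, and stands up to 14 mm either way from the middle; where is not measured.
- row14 (a point): Point on the tray, level with the strip's top, where the middle of the mouth of the 14 mm well would be if the strip stood in the tray's middle. The real mouth lies up to 14 mm from it along the mixer's y, in either direction, with all the wells shifted alike. Goes down with the tray. Axes as the mixer's.
- row18 (a point): Point on the tray, level with the strip's top, where the middle of the mouth of the 18 mm well would be if the strip stood in the tray's middle. The real mouth lies up to 14 mm from it along the mixer's y, in either direction, with all the wells shifted alike. Goes down with the tray. Axes as the mixer's.
- row22 (a point): Point on the tray, level with the strip's top, where the middle of the mouth of the 22 mm well would be if the strip stood in the tray's middle. The real mouth lies up to 14 mm from it along the mixer's y, in either direction, with all the wells shifted alike. Goes down with the tray. Axes as the mixer's.
- tray (a joint): How far the sprung tray is pushed down, m: 0 up, 0.016 at its bottom stop. It takes about 3 N to start moving and 0.7 N more for each mm (14 N at the stop). The mixer runs while it is down 10 mm or more.
- flask_mid (a point): Amber glass jar with a black lid, 66 mm wide, 130 mm tall, a bystander. Point at its centre.
- bowl_mid (a point): Small green plastic bowl, 100 mm wide, 45 mm tall, a bystander. Point half-way up its axis.
Mind the look-alikes: they are no part of the job. What is shaped like the part that bears tube22_mid but yellow is not meant.

How it is judged:
By the outcome, as a careful person would: the job done as asked, in the order asked, and still so for the second after the job is handed in, with the robot touching nothing.
It also fails if it takes over 58 s, if anything falls off the work surface, if the arm or the gripper's body presses on something with over 40 N, if the wrist force passes 120 N, or if a joint passes its speed limit or range.

### The arm

A 7-joint arm with a two-finger parallel gripper is mounted at the origin on the work surface. World frame = base frame: x ahead of the robot, y to its left, z up, the work surface at z = 0. Lengths are in m, angles in rad, forces in N, time in s.
With the tool pointing down it reaches from about 0.425 to 0.8 m from the base axis. Payload 8.3 kg.
Tool frame: the origin (TCP) lies midway between the tips of the shut fingers; the grasp point (between the pads) lies 19 mm behind it; x points along the fingers, z is the direction in which the jaws open and shut, and the axes are right-handed (so a half turn about x gives the same grasp; the last joint's range is limited). The gripper opens to 85 mm and grips with 20 to 120 N. Pads are 22 mm wide; open, the fingers measure 114 mm over their backs; the gripper's body (76 mm by 85 mm) begins 54 mm behind the grasp point. The pads swing forward as they close: fully open they stand 13 mm farther back than shut.
Start: joints at [-1.396, 0.383, 0.016, 1.37, -0.006, 1.388, -0.046], TCP at [0.147, 0.607, 0.201] pointing down, gripper open.
Joint ranges: [-2.95, 2.95], [-0.25, 2.06], [-1.52, 1.56], [0.18, 2.33], [-1.44, 4.58], [0.02, 2.06], [-3.01, 3.01]. Speed limits (rad/s): [2.39, 2.39, 3.01, 3.01, 3.14, 3.14, 3.14].

### API

Orientations are given as a unit quaternion [w, x, y, z].
In Python, from workcell import arm gives the robot as it stands. The module is installed in compiled form; this text tells all that it offers.
- The arm moves only by the tool send_rows, never from a script. Its argument "moves" is one flat list of numbers, 4 for each row, row after row: the shift along the tool's x, y, z in m, then the turn about the tool's x in degrees. A call has 1 to 5 rows; each row is the pose to reach, as a shift and turn from the pose commanded when the call began, along the tool's axes at that moment; what a row does not reach only later rows make up. A row lasts 1/8 s, in which the tool goes at most 62.5 mm and 10.7 degrees, less where a joint would pass 70% of its speed; a pose out of reach is approached as far as the arm can. A call with a gripper value outside its range is refused whole. "gripper" is the closure, from 0 (fully open) to 1 (shut), set as the call begins (left out, the last holds). The fingers move at their own pace and stop on an object; "force" is the grip in N (left out, the last holds). Time passes only in rows, so rows that repeat a pose let the fingers close. It gives the time, the measured TCP pose, the force and the opening at its end, in the units of the state.
- arm.get_obs(): the state, without advancing time (a new reading comes with each control period).
- arm.capture(name): name is "scene" or "top" or "wrist"; returns a dict with "image" (400x640x3 uint8, blue, green, red), "vertical_fov" (degrees; the focal length in pixels is half the picture's height over the tangent of half this angle, whatever the lens; pixels are square), "cx", "cy" (the principal point, pixels), "pose" (4x4, takes a point from camera to world coordinates); the wrist camera has in their place "hand_eye" (4x4, takes a point from camera to tool coordinates, whose origin is the TCP and whose axes are the tool frame's). Camera axes: x right, y down, z forward; pixel columns grow to the right and rows downward; lengths in m; the calibration is good to about 2 mm. A picture is of the moment at which its call begins: read the wrist's pose just before it. There is no depth.
- arm.finish_job(): hands the job in, once; it reports no verdict.
Trained networks look in the newest picture that a camera, given by its name, has taken for a name from the list of things; names that differ only in an ending like _2 or _b are one class to them, and where a whole thing is asked for, a point or a joint stands for the part that bears it (a point fixed in the world has none). Each returns a list of dicts, best first, with "p" (0 to 1); they miss things now and then, are a little off and sometimes report something else, mostly with a low value. They report only what shows in the picture. A call takes as long as a camera call. They do not tell look-alikes from the thing itself.
- arm.trace(camera, thing): "region" (400x640 bool, what is visible of it) and "location" ([column, row] in pixels, amid what is visible of it).
- arm.place_of(camera, thing): "location" ([column, row] in pixels: a listed point, or the origin of a listed thing).
The state is a dict: "t": time; "qpos": joint angles; "qd": joint speeds; "joint_efforts": joint torques, N m; "tool_pos": TCP position; "tcp_rot": TCP orientation; "force": force on the tool from outside, world axes, zero at the start; "moment": the same for the moment, N m; "width": opening from 0.0 (shut) to 1.0 (fully open).
Only numpy, scipy, OpenCV 4.12 (cv2) and the standard library are available. Lean on these libraries where they do the work, as an engineer would, in place of code of your own. Each camera call takes 0.05 s, during which the arm holds its last target.

## Working session

There is one attempt and no reset: what is moved stays moved. The work goes in short steps, Python scripts to look and compute and a tool call to move; the robot and the scene stay as the last step left them, time stands still between calls to the robot, and variables do not carry over. Pictures are saved under pics/ and viewed, and the job is handed in when it is done.

Besides the shell and the picture viewer there is one more tool, called after "Emit:" by a JSON object that holds its "method" and its "body". send_rows: Moves the arm, as the interface text tells. Its arguments: {"type":"object","properties":{"moves":{"type":"array"},"gripper":{"type":"number"},"force":{"type":"number"}},"required":["moves"]}

```bash
mkdir -p pics; cat > h.py <<'E'
import numpy as np, cv2
from workcell import arm
def K(c):
    f=200/np.tan(np.radians(c['vertical_fov'])/2); return f,c['cx'],c['cy']
def ray(c,px,T=None):
    T=c['pose'] if T is None else T
    f,cx,cy=K(c); d=np.array([(px[0]-cx)/f,(px[1]-cy)/f,1.]); return np.array(T)[:3,3],np.array(T)[:3,:3]@d
def onz(c,px,z,T=None):
    o,d=ray(c,px,T); return o+d*(z-o[2])/d[2]
def tri(rs):
    A=np.zeros((3,3));b=np.zeros(3);
    for o,d in rs:
        d=d/np.linalg.norm(d);P=np.eye(3)-np.outer(d,d);A+=P;b+=P@o
    p=np.linalg.solve(A,b); return p,[np.linalg.norm((np.eye(3)-np.outer(d,d)/(d@d))@(p-o)) for o,d in rs]
def proj(c,p,T=None):
    T=np.array(c['pose'] if T is None else T); q=T[:3,:3].T@(np.array(p)-T[:3,3]); f,cx,cy=K(c); return np.array([cx+f*q[0]/q[2],cy+f*q[1]/q[2]])
def Twrist(c,obs):
    w,x,y,z=obs['tcp_rot']
    from scipy.spatial.transform import Rotation as R
    T=np.eye(4);T[:3,:3]=R.from_quat([x,y,z,w]).as_matrix();T[:3,3]=obs['tool_pos'];return T@np.array(c['hand_eye'])
E
python3 - <<'E'
from h import *
o=arm.get_obs(); print(o)
C={}
for n in ['scene','top']:
    C[n]=arm.capture(n); cv2.imwrite(f'pics/{n}0.png',C[n]['image']); print(n,C[n]['vertical_fov'],C[n]['cx'],C[n]['cy'],np.round(C[n]['pose'],3).tolist())
for t in ['tube14_mid','tube18_mid','tube22_mid','holder','rack','mixer','tray_mid','row14','row18','row22','flask_mid','bowl_mid']:
    L={n:arm.place_of(n,t) for n in C}
    print(t,{n:[(np.round(d['location']).tolist(),round(d['p'],2)) for d in L[n][:4]] for n in L})
    if L['scene'] and L['top']:
        p,e=tri([ray(C[n],L[n][0]['location']) for n in C]); print('   ',np.round(p,4),np.round(e,4))
E
```

```text
{'t': 0.0, 'qpos': array([-1.39591596,  0.38422447,  0.01635432,  1.37115388, -0.0062809 ,
        1.38817724, -0.04647581]), 'qd': array([ 0.0002147 , -0.00067906,  0.0013903 ,  0.00086206, -0.0001327 ,
       -0.0008668 , -0.00146167]), 'joint_efforts': array([-5.93565619e-04, -6.27594066e+01,  8.43984727e-01, -3.71816254e+01,
        1.65629218e-02,  1.42439775e-02,  8.51660246e-06]), 'tool_pos': array([0.14704797, 0.60688828, 0.20048741]), 'tcp_rot': array([ 0.55522957, -0.43762614,  0.55627316,  0.43676498]), 'force': array([-0.94888692, -0.09596186,  0.45811718]), 'moment': array([ 0.02406974,  0.00084024, -0.02410717]), 'width': 0.9998524020616775}
scene 42.771638967571825 322.26488648648893 196.02417335464796 [[-0.307, 0.502, -0.808, 1.496], [0.951, 0.146, -0.271, 0.404], [-0.018, -0.852, -0.523, 0.701], [0.0, 0.0, 0.0, 1.0]]
top 46.84433863854857 317.3065698444412 198.92819017750335 [[-0.016, -0.996, 0.083, 0.495], [-1.0, 0.016, -0.008, 0.128], [0.007, -0.083, -0.997, 1.279], [0.0, 0.0, 0.0, 1.0]]
tube14_mid {'scene': [([223.0, 164.0], 0.69), ([384.0, 193.0], 0.61), ([211.0,
[... 1209 characters left out ...]
57.0], 0.69), ([210.0, 158.0], 0.66), ([447.0, 224.0], 0.58)], 'top': [([452.0, 221.0], 0.94), ([435.0, 218.0], 0.84), ([467.0, 228.0], 0.65)]}
    [ 0.5235 -0.2006  0.1233] [0.0185 0.0185]
row22 {'scene': [([221.0, 163.0], 0.93), ([200.0, 157.0], 0.69), ([210.0, 158.0], 0.66), ([447.0, 224.0], 0.58)], 'top': [([452.0, 221.0], 0.94), ([435.0, 218.0], 0.84), ([467.0, 228.0], 0.65)]}
    [ 0.5235 -0.2006  0.1233] [0.0185 0.0185]
flask_mid {'scene': [([351.0, 251.0], 0.89)], 'top': [([289.0, 164.0], 0.94), ([220.0, 215.0], 0.74)]}
    [0.692  0.1927 0.0595] [0.0004 0.0004]
bowl_mid {'scene': [([230.0, 259.0], 0.71)], 'top': [([380.0, 143.0], 0.89)]}
    [ 0.75   -0.0568  0.0265] [0.0018 0.0018]
```

View pics/scene0.png

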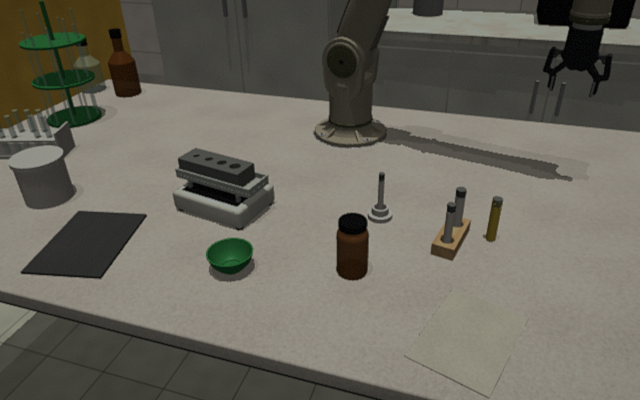

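View pics/top0.png

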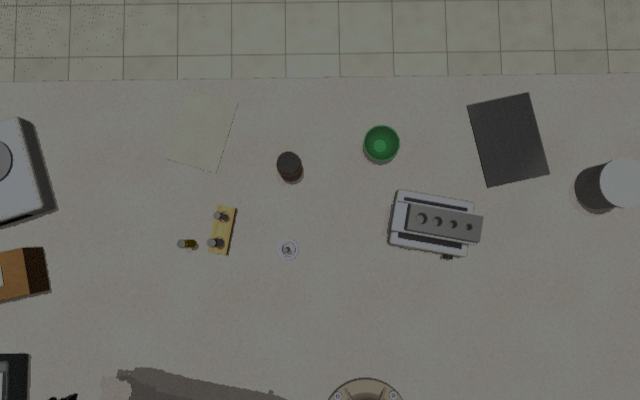

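```bash
python3 - <<'E'
import cv2
a=cv2.imread('pics/scene0.png')
cv2.imwrite('pics/c1.png',cv2.resize(a[100:270,160:300],None,fx=4.2,fy=3.5,interpolation=cv2.INTER_CUBIC)[:600,:])
cv2.imwrite('pics/c2.png',cv2.resize(a[140:270,340:520],None,fx=4.4,fy=4.4,interpolation=cv2.INTER_CUBIC))
b=cv2.imread('pics/top0.png')
cv2.imwrite('pics/c3.png',cv2.resize(b[180:290,350:530],None,fx=4.4,fy=4.4,interpolation=cv2.INTER_CUBIC))
cv2.imwrite('pics/c4.png',cv2.resize(b[180:280,180:310],None,fx=6,fy=6,interpolation=cv2.INTER_CUBIC))
E
```

```text
(no output)
```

View pics/c1.png

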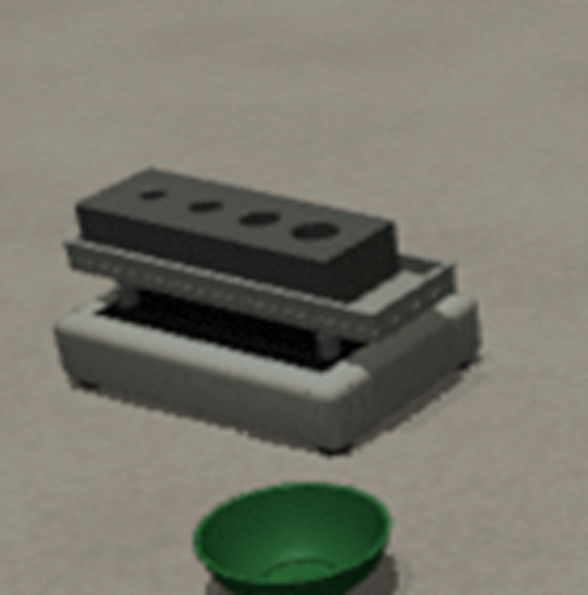

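View pics/c2.png

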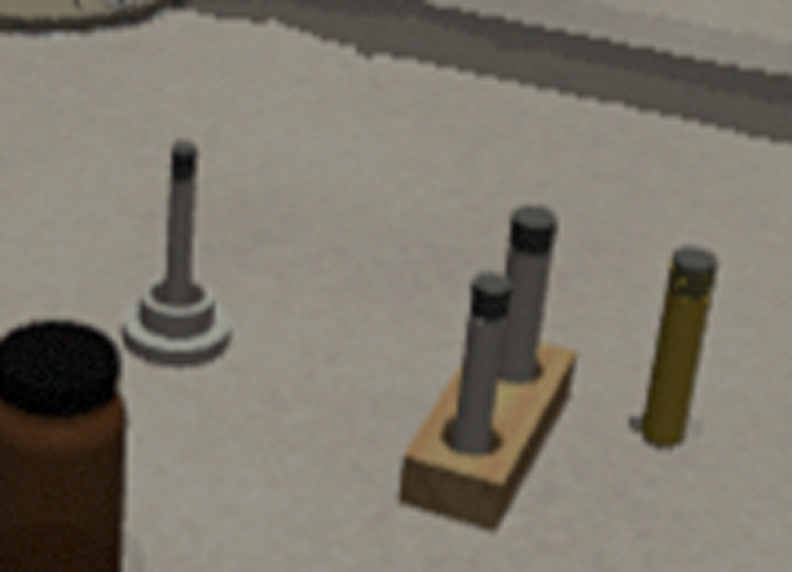

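View pics/c3.png

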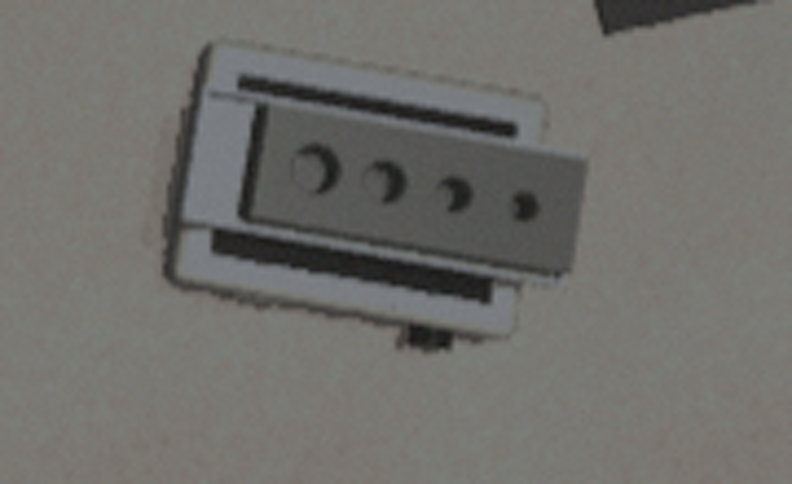

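View pics/c4.png

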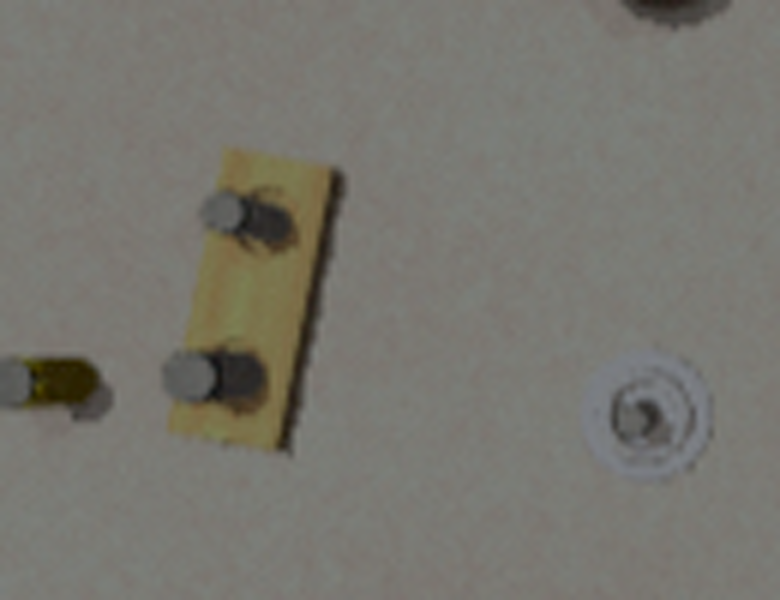

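The tube in the round holder is at scene (381,193) and top (286,248). It is the thinnest of the three white tubes; the two in the rack are at scene (447,222) and (459,211), and the yellow one at (496,219) is a look-alike. So the tube to mix is tube14, and its well is the smallest one, at scene ≈(196,156) and top ≈(469,227). The enlarged crops confirm both.

```bash
python3 - <<'E'
from h import *
C={n:arm.capture(n) for n in['scene','top']}
# wells from crops
W={'14':((160+153/4.2,100+195/3.5),(350+523/4.4,180+207/4.4)),'18':((160+206/4.2,100+207/3.5),(350+453/4.4,180+194/4.4)),'22':((160+260/4.2,100+219/3.5),(350+384/4.4,180+182/4.4)),'26':((160+316/4.2,100+231/3.5),(350+315/4.4,180+168/4.4))}
for k,(a,b) in W.items(): print(k,np.round(onz(C['scene'],a,.129),4),np.round(onz(C['top'],b,.129),4))
print('cap',np.round(onz(C['scene'],(340+184/4.4,140+147/4.4),.122),4),np.round(onz(C['top'],(180+633/6,180+420/6),.122),4))
print('holder rim',np.round(onz(C['top'],(180+652/6,180+415/6),.03),4),'foot',np.round(onz(C['top'],(180+648/6,180+415/6),.01),4))
o=arm.get_obs();from scipy.spatial.transform import Rotation as R
w,x,y,z=o['tcp_rot'];print(R.from_quat([x,y,z,w]).as_matrix().round(3))
c=arm.capture('wrist');print(np.round(c['hand_eye'],3),c['vertical_fov'])
for n in ['scene','top']:
  for t in ['tube14_mid','holder']:
    for d in arm.trace(n,t): print(n,t,d['p'],d['location'],d['region'].sum())
cv2.imwrite('pics/w0.png',c['image'])
E
```

```text
14 [ 0.5164 -0.2514  0.129 ] [ 0.5148 -0.2585  0.129 ]
18 [ 0.5243 -0.2119  0.129 ] [ 0.5228 -0.2191  0.129 ]
22 [ 0.5319 -0.1729  0.129 ] [ 0.5302 -0.1802  0.129 ]
26 [ 0.539  -0.1339  0.129 ] [ 0.5388 -0.1413  0.129 ]
cap [0.466  0.2062 0.122 ] [0.4653 0.1992 0.122 ]
holder rim [0.465  0.1964 0.03  ] foot [0.4646 0.1993 0.01  ]
[[-0.    -0.972  0.235]
 [-0.     0.235  0.972]
 [-1.     0.    -0.   ]]
[[-0.    -0.269  0.963 -0.172]
 [-0.    -0.963 -0.269  0.068]
 [ 1.    -0.     0.     0.001]
 [ 0.     0.     0.     1.   ]] 63.52238912678865
scene tube14_mid 0.77 [382.5, 189.2] 205
scene tube14_mid 0.42 [219.5, 174.5] 2888
scene holder 0.75 [379.2, 216.7] 361
top holder 0.82 [286.5, 246.8] 396
```

View pics/w0.png

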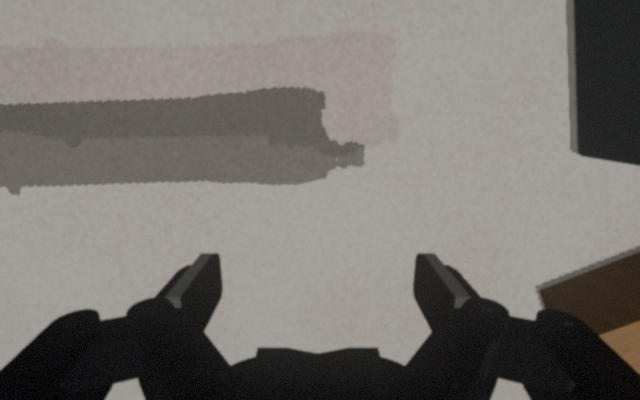

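Each tube or well position is offset by about 7 mm in y between the two cameras, so I'll use the wrist camera above the tube to decide.

Emit:
{"method": "send_rows", "body": {"moves": [-0.02,-0.03,-0.02,0,-0.04,-0.07,-0.055,0,-0.06,-0.115,-0.09,0,-0.07,-0.16,-0.125,0,-0.07,-0.205,-0.16,0], "gripper": 0}}

```text
t: 2.28
tool_pos: [0.31, 0.4024, 0.2728]
tcp_rot: [0.557, -0.437, 0.555, 0.437]
force: [0.1, 1.0, 1.0]
width: 0.997
```

Emit:
{"method": "send_rows", "body": {"moves": [0,-0.04,-0.032,0,0,-0.085,-0.067,0,0,-0.13,-0.102,0,0,-0.17,-0.135,0,0,-0.2,-0.158,0]}}

```text
t: 2.9
tool_pos: [0.4672, 0.2005, 0.2719]
tcp_rot: [0.557, -0.437, 0.556, 0.436]
force: [-0.3, 1.2, 0.8]
width: 1.001
```

```bash
python3 - <<'E'
from h import *
o=arm.get_obs();c=arm.capture('wrist');o2=arm.get_obs();print(o['t'],o['tool_pos'],o2['tool_pos'],np.abs(o['qd']).max(),o['force'])
cv2.imwrite('pics/w1.png',c['image']);T=Twrist(c,o2)
for t in ['tube14_mid','holder']:
    for d in arm.place_of('wrist',t)[:2]: print(t,d['p'],d['location'],onz(c,d['location'],.067 if 't'==t[0] else 0,T))
E
```

```text
2.9 [0.46717931 0.20045605 0.27187493] [0.46988102 0.19584455 0.27187714] 0.6519452863191347 [-0.31676103  1.19528062  0.75741377]
tube14_mid 0.55 [321.0, 169.8] [0.46908713 0.20112119 0.067     ]
holder 0.69 [319.4, 160.2] [0.46726105 0.19999816 0.        ]
holder 0.55 [470.3, 210.5] [0.59024528 0.39264773 0.        ]
```

View pics/w1.png

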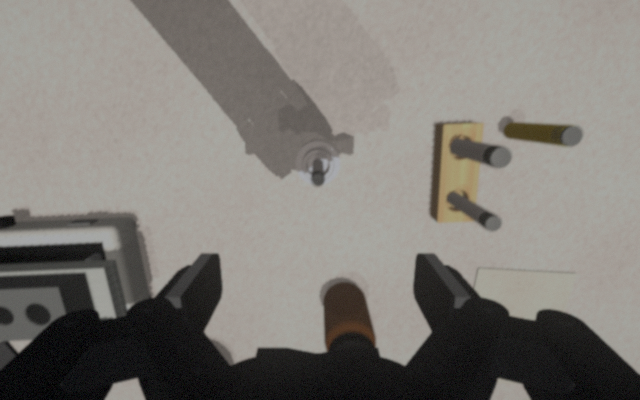

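The wrist picture shows the tube at (318,172) in the round holder. The arm was still settling, so I'm measuring again at rest.

```bash
python3 - <<'E'
from h import *
o=arm.get_obs();c=arm.capture('wrist');print(o['t'],o['tool_pos'],np.abs(o['qd']).max(),o['force'])
T=Twrist(c,o)
for t in ['tube14_mid','holder']:
    for d in arm.place_of('wrist',t)[:1]: print(t,d['p'],d['location'],onz(c,d['location'],.067 if 't'==t[0] else 0,T))
    for d in arm.trace('wrist',t)[:1]: print(t,d['p'],d['location'],d['region'].sum())
cv2.imwrite('pics/w2.png',cv2.resize(c['image'][130:210,270:370],None,fx=7,fy=7,interpolation=cv2.INTER_CUBIC))
E
```

```text
3.05 [0.46703363 0.20073868 0.27165992] 0.05734484341850609 [-0.71071496  1.16479247  1.01422983]
tube14_mid 0.74 [318.4, 173.2] [0.46904351 0.20235703 0.067     ]
tube14_mid 0.52 [318.9, 175.4] 327
holder 0.72 [322.7, 159.6] [0.46420563 0.20985785 0.        ]
holder 0.86 [320.3, 156.9] 1266
```

View pics/w2.png

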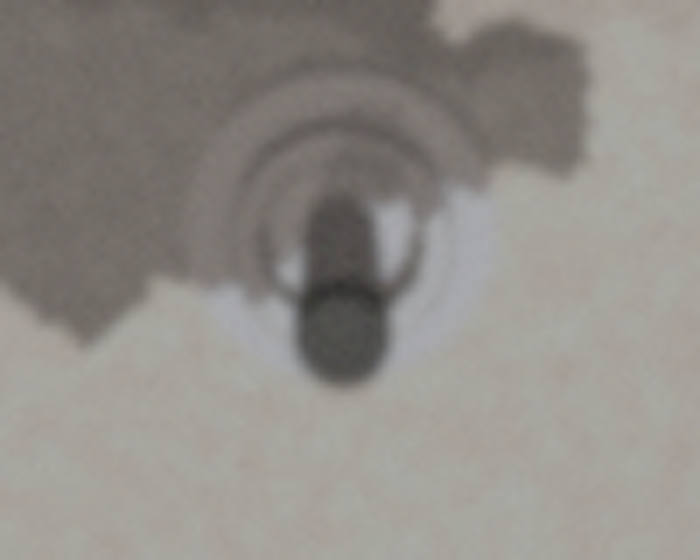

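```bash
python3 - <<'E'
from h import *
o=arm.get_obs();c=arm.capture('wrist');T=Twrist(c,o);print(o['tool_pos'],c['cx'],c['cy'])
p=onz(c,(319,178.6),.122,T);print(p); q=onz(c,(270+340/7,130+222/7),.03,T);print('rim',q)
Rt=(T@np.linalg.inv(np.array(c['hand_eye'])))
print('tool delta',Rt[:3,:3].T@(p-o['tool_pos']),Rt[:3,:3].round(4).tolist())
E
```

```text
[0.46516927 0.20431291 0.27143704] 317.3501073592549 202.27743071629214
[0.46257571 0.20753509 0.122     ]
rim [0.45919106 0.20827895 0.03      ]
tool delta [0.1494386  0.00321946 0.00250516] [[-0.0003, -0.9725, 0.2331], [0.0002, 0.2331, 0.9725], [-1.0, 0.0004, 0.0002]]
```

```bash
python3 - <<'E'
from h import *
P=[];Q=[]
for i in range(4):
    o=arm.get_obs();P.append(o['tool_pos']);Q.append(o['qpos']);c=arm.capture('wrist');
print(np.round(P,4),np.round(Q,4),o['t'])
cv2.imwrite('pics/w3.png',cv2.resize(c['image'][130:210,270:370],None,fx=7,fy=7,interpolation=cv2.INTER_CUBIC))
E
```

```text
[[0.4652 0.2042 0.2714]
 [0.4654 0.204  0.2715]
 [0.4654 0.2038 0.2715]
 [0.4656 0.2036 0.2715]] [[-0.8238  0.0998  0.3819  1.576  -0.0376  1.4732  0.8954]
 [-0.8237  0.0998  0.3822  1.576  -0.0375  1.4731  0.8955]
 [-0.8235  0.0999  0.3825  1.5759 -0.0375  1.4732  0.8956]
 [-0.8234  0.0999  0.3827  1.5759 -0.0375  1.4731  0.8956]] 3.5
```

View pics/w3.png

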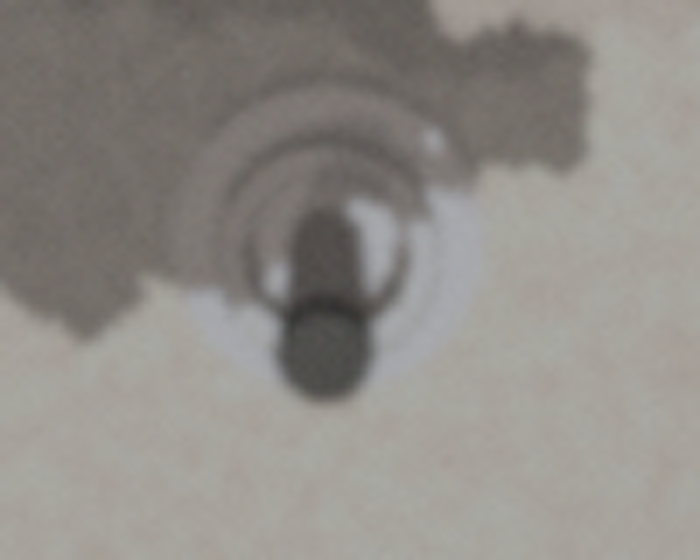

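```bash
python3 - <<'E'
from h import *
o=arm.get_obs();c=arm.capture('wrist');T=Twrist(c,o);
Rt=(T@np.linalg.inv(np.array(c['hand_eye'])))
p=onz(c,(316.4,180),.122,T); q=onz(c,(270+324/7,130+235/7),.03,T);print(o['tool_pos'],p,q)
tgt=np.array([.14705,.60689,.2005])+Rt[:3,:3]@[-.07,-.405,-.318];print('cmd',tgt)
print('delta from cmd',Rt[:3,:3].T@(p-tgt))
E
```

```text
[0.46564147 0.20340155 0.27146582] [0.46386903 0.20369515 0.122     ] [0.46135443 0.20390441 0.03      ]
cmd [0.46613602 0.20273813 0.27045984]
delta from cmd [0.14846012 0.00241011 0.00040273]
```

Emit:
{"method": "send_rows", "body": {"moves": [0.04,0.001,0.0005,0,0.09,0.002,0.0005,0,0.14,0.002,0.0005,0,0.18,0.002,0.0005,0,0.195,0.002,0.0005,0]}}

```text
t: 4.22
tool_pos: [0.4626, 0.2033, 0.0743]
tcp_rot: [0.554, -0.437, 0.557, 0.437]
force: [-0.3, 0.5, 0.2]
width: 1.0
```

Emit:
{"method": "send_rows", "body": {"moves": [0.002,0,0,0,0.002,0,0,0,0.002,0,0,0,0.002,0,0,0]}}

```text
t: 4.72
tool_pos: [0.4646, 0.2043, 0.0754]
tcp_rot: [0.556, -0.437, 0.555, 0.437]
force: [0.5, 0.0, 0.8]
width: 1.001
```

```bash
python3 - <<'E'
from h import *
o=arm.get_obs();c=arm.capture('wrist');print(o['t'],o['tool_pos'],o['force'])
cv2.imwrite('pics/w4.png',c['image'])
E
```

```text
4.725 [0.46458934 0.20426187 0.07537294] [0.5442303  0.00323054 0.75225376]
```

View pics/w4.png

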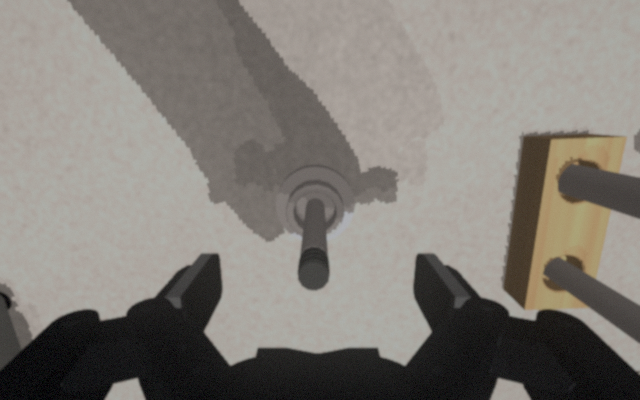

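The tube stands between the open fingers at (313,270), nearly centred. Closing now.

Emit:
{"method": "send_rows", "body": {"moves": [0,0,0,0,0,0,0,0,0,0,0,0,0,0,0,0,0,0,0,0], "gripper": 1, "force": 60}}

```text
t: 5.4
tool_pos: [0.4642, 0.2039, 0.0746]
tcp_rot: [0.556, -0.437, 0.556, 0.437]
force: [0.6, -0.0, 1.1]
width: 0.138
```

Emit:
{"method": "send_rows", "body": {"moves": [0,0,0,0,0,0,0,0,0,0,0,0,0,0,0,0]}}

```text
t: 5.9
tool_pos: [0.4642, 0.2039, 0.0746]
tcp_rot: [0.556, -0.437, 0.556, 0.437]
force: [0.4, -0.2, 3.5]
width: 0.138
```

```bash
python3 - <<'E'
from h import *
o=arm.get_obs();c=arm.capture('wrist');print(o['t'],o['tool_pos'],o['force'],o['moment'],o['width'])
cv2.imwrite('pics/w5.png',c['image'])
E
```

```text
5.9 [0.46416509 0.20389571 0.07458443] [ 0.41519012 -0.18646891  3.50463988] [-0.26347005  0.10527859 -0.00455573] 0.13769800219764614
```

View pics/w5.png

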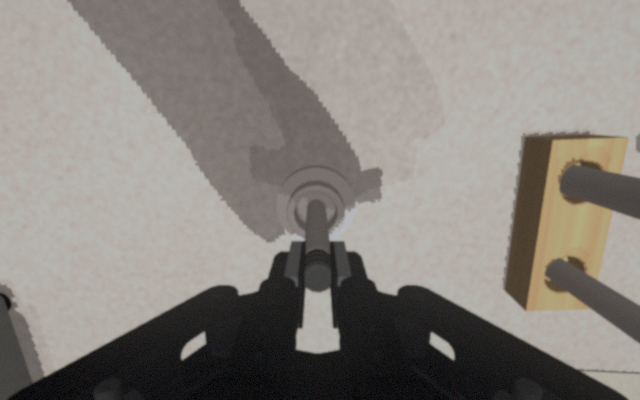

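Emit:
{"method": "send_rows", "body": {"moves": [-0.03,0,0,0,-0.08,0,0,0,-0.13,0,0,0,-0.155,-0.005,-0.01,0,-0.16,-0.02,-0.045,0]}}

```text
t: 6.58
tool_pos: [0.4732, 0.1576, 0.2361]
tcp_rot: [0.556, -0.438, 0.554, 0.439]
force: [0.4, -0.8, -0.9]
width: 0.135
```

Emit:
{"method": "send_rows", "body": {"moves": [0,-0.022,-0.052,0,0,-0.044,-0.104,0,0,-0.066,-0.156,0,0,-0.088,-0.208,0,0,-0.11,-0.26,0]}}

```text
t: 7.2
tool_pos: [0.5185, -0.1245, 0.2343]
tcp_rot: [0.556, -0.437, 0.556, 0.438]
force: [2.2, 0.6, -0.1]
width: 0.135
```

Emit:
{"method": "send_rows", "body": {"moves": [0,-0.019,-0.045,0,0,-0.036,-0.085,0,0,-0.05,-0.115,0,0,-0.056,-0.127,0,0,-0.057,-0.129,0]}}

```text
t: 7.82
tool_pos: [0.5435, -0.262, 0.234]
tcp_rot: [0.556, -0.437, 0.556, 0.437]
force: [-0.1, -0.9, -1.0]
width: 0.137
```

Emit:
{"method": "send_rows", "body": {"moves": [0,0,0,0,0,0,0,0,0,0,0,0,0,0,0,0,0,0,0,0]}}

```text
t: 8.45
tool_pos: [0.5436, -0.2617, 0.2345]
tcp_rot: [0.556, -0.437, 0.556, 0.437]
force: [0.4, 0.1, -0.5]
width: 0.129
```

```bash
python3 - <<'E'
from h import *
o=arm.get_obs();c=arm.capture('wrist');print(o['t'],o['tool_pos'],o['tcp_rot'],o['force'],o['moment'],o['width'],np.abs(o['qd']).max(),o['qpos'])
cv2.imwrite('pics/w6.png',c['image'])
cv2.imwrite('pics/w6c.png',cv2.resize(c['image'][100:300,180:440],None,fx=3,fy=3,interpolation=cv2.INTER_CUBIC))
np.savez('w6.npz',T=Twrist(c,o))
E
```

```text
8.45 [ 0.54361843 -0.2617349   0.23454235] [ 0.55573955 -0.43722441  0.55570557  0.43724099] [ 0.40595887  0.06549778 -0.52601136] [ 0.02444114  0.00120959 -0.00975051] 0.12902795790112415 0.00333484598552658 [-0.1383996   0.38254029  0.73802017  1.40311859 -0.25573105  1.45308313
  1.92639867]
```

View pics/w6.png

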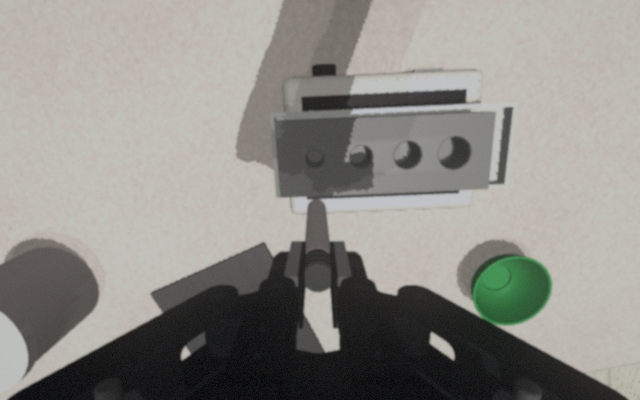

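View pics/w6c.png

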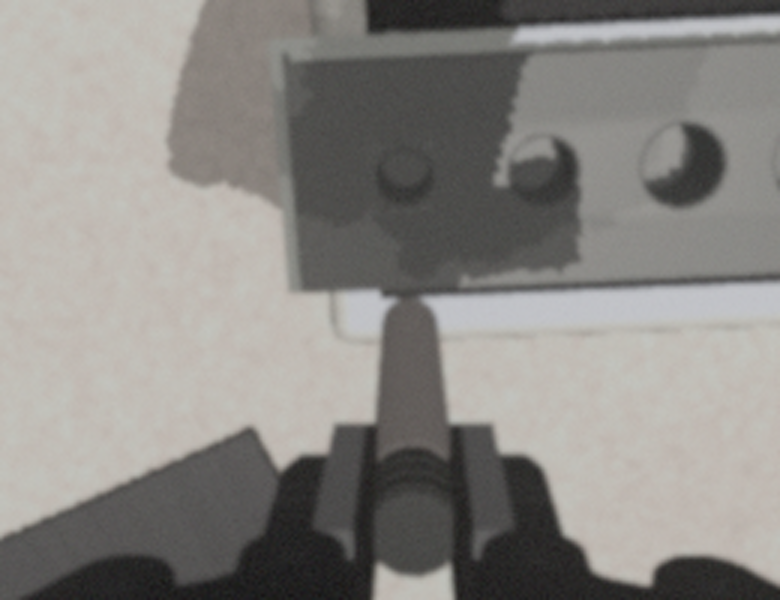

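The wrist picture shows the tube hanging upright, foot ≈(317,206) and cap ≈(318,276). The 14 mm well mouth is at ≈(315,157.5), between the robot and the tube.

```bash
python3 - <<'E'
from h import *
c=arm.capture('wrist');d=np.load('w6.npz');T=d['T'];o=arm.get_obs()
Rt=(T@np.linalg.inv(np.array(c['hand_eye'])));tc=Rt[:3,3]
f=lambda u,v:(180+u/3,100+v/3)
zf=tc[2]-.0626
def loc(p):return np.round(Rt[:3,:3].T@(p-tc),4)
foot=onz(c,f(410.5,320),zf,T);cap=onz(c,f(413,533),zf+.11,T)
print('foot',foot,loc(foot),'cap',cap,loc(cap))
for n,u in dict(w14=(405,173),w18=(544,170),w22=(683,166)).items():
    w=onz(c,f(*u),.129,T);print(n,w,loc(w),'rel foot',loc(w)-loc(foot))
# predicted circle radii
for n,r,p in (('foot',.007,foot),):
    P=np.array([proj(c,p+[r*np.cos(a),r*np.sin(a),0],T) for a in np.linspace(0,6.28,60)]);print(n,((P-[180,100])*3).min(0),((P-[180,100])*3).max(0))
w=onz(c,f(405,173),.129,T);r=.00775
P=np.array([proj(c,w+[r*np.cos(a),r*np.sin(a),0],T) for a in np.linspace(0,6.28,60)]);print('well',((P-[180,100])*3).min(0),((P-[180,100])*3).max(0))
P=np.array([proj(c,cap+[.007*np.cos(a),.007*np.sin(a),0],T) for a in np.linspace(0,6.28,60)]);print('cap',((P-[180,100])*3).min(0),((P-[180,100])*3).max(0))
E
python3 - <<'E'
import cv2
a=cv2.imread('pics/w6.png')
cv2.imwrite('pics/w6d.png',cv2.convertScaleAbs(cv2.resize(a[130:220,280:360],None,fx=6.6,fy=6.6,interpolation=cv2.INTER_CUBIC),alpha=2))
E
```

```text
foot [ 0.54449816 -0.26150739  0.17194231] [ 0.0626 -0.0008  0.0004] cap [ 0.54387929 -0.26084782  0.28194231] [-0.0474 -0.      0.0009]
w14 [ 0.51381847 -0.25573174  0.129     ] [ 0.1055  0.0304 -0.0012] rel foot [ 0.0429  0.0312 -0.0016]
w18 [ 0.5223438  -0.21692566  0.129     ] [0.1055 0.0312 0.0385] rel foot [0.0429 0.032  0.0381]
w22 [ 0.53057366 -0.17813482  0.129     ] [0.1055 0.0324 0.0782] rel foot [0.0429 0.0332 0.0778]
foot [382.71943422 293.15365132] [438.2539742  346.44054458]
well [377.89980384 145.7011711 ] [432.07175669 199.89641708]
cap [363.86359447 488.17945842] [462.10425283 576.62207946]
```

View pics/w6d.png

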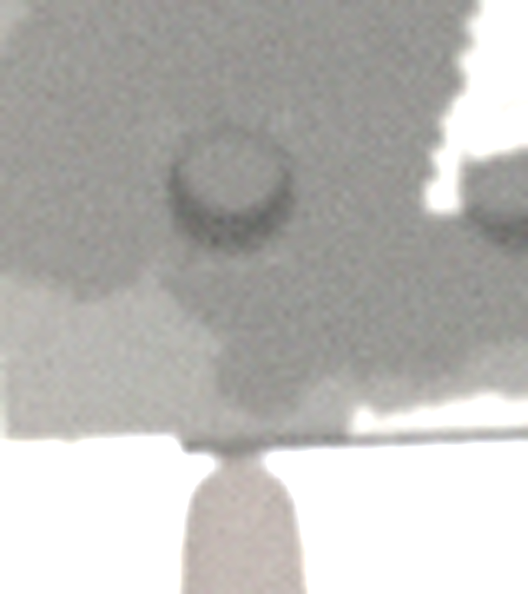

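Emit:
{"method": "send_rows", "body": {"moves": [0,0.01,-0.0005,0,0,0.0205,-0.001,0,0.01,0.0295,-0.0015,0,0.022,0.0295,-0.0015,0,0.033,0.0295,-0.0015,0]}}

```text
t: 9.18
tool_pos: [0.5145, -0.2561, 0.2008]
tcp_rot: [0.556, -0.437, 0.556, 0.437]
force: [-0.1, 0.2, 0.4]
width: 0.129
```

Emit:
{"method": "send_rows", "body": {"moves": [0,0,0,0,0,0,0,0,0,0,0,0,0,0,0,0,0,0,0,0]}}

```text
t: 9.8
tool_pos: [0.5147, -0.2565, 0.2016]
tcp_rot: [0.556, -0.437, 0.556, 0.437]
force: [-0.5, 0.1, -0.5]
width: 0.134
```

```bash
python3 - <<'E'
from h import *
o=arm.get_obs();c=arm.capture('wrist');print(o['t'],o['tool_pos'],o['force'],o['moment'],o['width'],np.abs(o['qd']).max())
cv2.imwrite('pics/w7.png',cv2.convertScaleAbs(cv2.resize(c['image'][130:290,250:390],None,fx=3.7,fy=3.7,interpolation=cv2.INTER_CUBIC),alpha=2))
s=arm.capture('scene');cv2.imwrite('pics/s7.png',cv2.resize(s['image'][100:230,150:290],None,fx=4.5,fy=4.5,interpolation=cv2.INTER_CUBIC))
E
```

```text
9.8 [ 0.51466291 -0.25646895  0.20163092] [-0.46818866  0.07402559 -0.5147478 ] [0.05067793 0.00524853 0.00213915] 0.13361260980565612 0.0034655303571927793
```

View pics/w7.png

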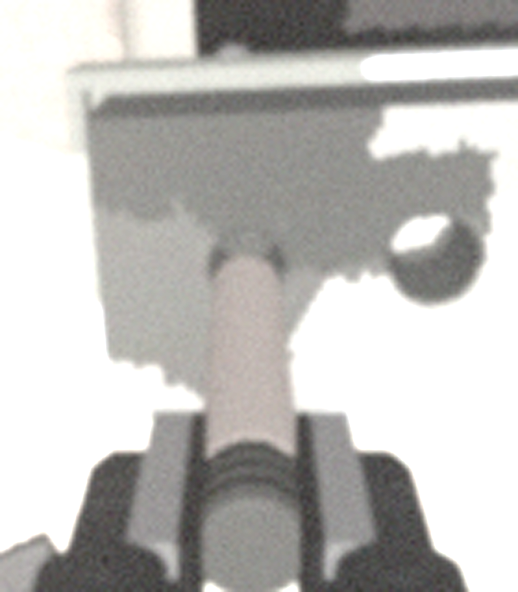

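View pics/s7.png

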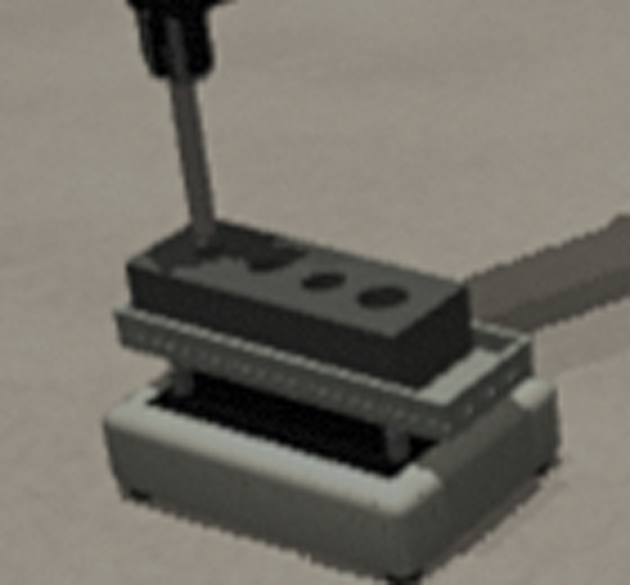

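The foot sits over the well mouth: well visible symmetrically around it at crop (248,255). Descending gently and watching the force.

Emit:
{"method": "send_rows", "body": {"moves": [0.002,0,0,0,0.004,0,0,0,0.006,0,0,0,0.008,0,0,0,0.009,0,0,0]}}

```text
t: 10.52
tool_pos: [0.5145, -0.2564, 0.1923]
tcp_rot: [0.556, -0.437, 0.556, 0.437]
force: [0.3, -0.2, 0.3]
width: 0.132
```

Emit:
{"method": "send_rows", "body": {"moves": [0.001,0,0,0,0.002,0,0,0,0.002,0,0,0]}}

```text
t: 10.9
tool_pos: [0.5145, -0.2564, 0.1904]
tcp_rot: [0.556, -0.437, 0.556, 0.437]
force: [1.1, -0.1, -0.6]
width: 0.132
```

Emit:
{"method": "send_rows", "body": {"moves": [0.001,0,0,0,0.002,0,0,0,0.002,0,0,0]}}

```text
t: 11.28
tool_pos: [0.5145, -0.2564, 0.1884]
tcp_rot: [0.556, -0.437, 0.556, 0.437]
force: [0.7, -0.6, -0.2]
width: 0.132
```

Emit:
{"method": "send_rows", "body": {"moves": [0.0015,0,0,0,0.003,0,0,0,0.003,0,0,0]}}

```text
t: 11.65
tool_pos: [0.5145, -0.2563, 0.1853]
tcp_rot: [0.556, -0.437, 0.556, 0.437]
force: [-0.9, -0.5, -0.3]
width: 0.134
```

Emit:
{"method": "send_rows", "body": {"moves": [0.0015,0,0,0,0.003,0,0,0,0.003,0,0,0]}}

```text
t: 12.02
tool_pos: [0.5145, -0.2563, 0.1823]
tcp_rot: [0.556, -0.437, 0.556, 0.437]
force: [0.8, 0.5, -1.1]
width: 0.133
```

```bash
python3 - <<'E'
from h import *
o=arm.get_obs();c=arm.capture('wrist');print(o['t'],o['tool_pos'],o['force'],o['moment'],o['width'])
cv2.imwrite('pics/w8.png',cv2.convertScaleAbs(cv2.resize(c['image'][130:290,250:390],None,fx=3.7,fy=3.7,interpolation=cv2.INTER_CUBIC),alpha=2))
E
```

```text
12.025 [ 0.51449382 -0.25634842  0.18232224] [ 0.76004648  0.50874027 -1.09776989] [ 0.00395355 -0.02234491  0.0171748 ] 0.13318646677624799
```

View pics/w8.png

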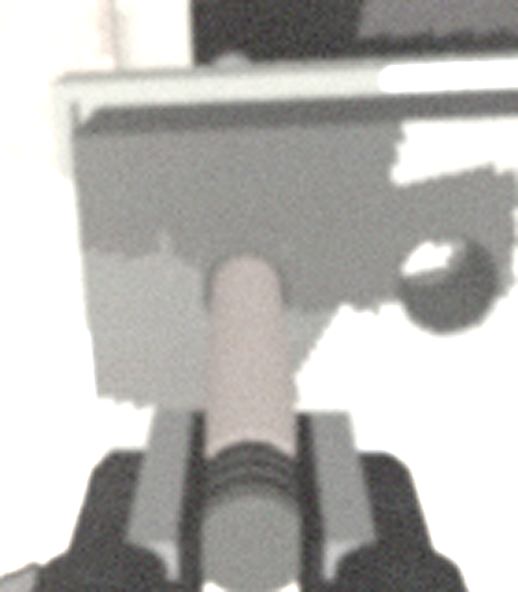

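Emit:
{"method": "send_rows", "body": {"moves": [0.0015,0,0,0,0.003,0,0,0,0.003,0,0,0]}}

```text
t: 12.45
tool_pos: [0.5145, -0.2564, 0.1793]
tcp_rot: [0.556, -0.437, 0.556, 0.437]
force: [0.3, -0.0, 0.3]
width: 0.133
```

Emit:
{"method": "send_rows", "body": {"moves": [0.0015,0,0,0,0.003,0,0,0,0.004,0,0,0,0.004,0,0,0]}}

```text
t: 12.95
tool_pos: [0.5145, -0.2564, 0.1754]
tcp_rot: [0.556, -0.437, 0.556, 0.437]
force: [-0.5, -1.1, 0.3]
width: 0.131
```

Emit:
{"method": "send_rows", "body": {"moves": [0.0015,0,0,0,0.003,0,0,0,0.004,0,0,0,0.004,0,0,0]}}

```text
t: 13.45
tool_pos: [0.5145, -0.2564, 0.1714]
tcp_rot: [0.556, -0.437, 0.556, 0.437]
force: [-0.7, -0.1, -0.6]
width: 0.128
```

Emit:
{"method": "send_rows", "body": {"moves": [0.002,0,0,0,0.004,0,0,0,0.006,0,0,0,0.006,0,0,0]}}

```text
t: 13.95
tool_pos: [0.5144, -0.2563, 0.1652]
tcp_rot: [0.556, -0.437, 0.556, 0.437]
force: [-0.5, -0.6, 0.5]
width: 0.133
```

Emit:
{"method": "send_rows", "body": {"moves": [0.002,0,0,0,0.004,0,0,0,0.005,0,0,0,0.005,0,0,0]}}

```text
t: 14.45
tool_pos: [0.5145, -0.2564, 0.1604]
tcp_rot: [0.556, -0.437, 0.556, 0.437]
force: [0.4, 0.3, 0.2]
width: 0.134
```

Emit:
{"method": "send_rows", "body": {"moves": [0.001,0,0,0,0.002,0,0,0,0.003,0,0,0,0.003,0,0,0]}}

```text
t: 14.95
tool_pos: [0.5145, -0.2564, 0.1574]
tcp_rot: [0.556, -0.437, 0.556, 0.437]
force: [-0.7, 0.3, -0.2]
width: 0.132
```

```bash
python3 - <<'E'
from h import *
o=arm.get_obs();c=arm.capture('wrist');print(o['t'],o['tool_pos'],o['force'],o['moment'],o['width'])
cv2.imwrite('pics/w9.png',cv2.convertScaleAbs(cv2.resize(c['image'][130:290,250:390],None,fx=3.7,fy=3.7,interpolation=cv2.INTER_CUBIC),alpha=2))
s=arm.capture('scene');cv2.imwrite('pics/s9.png',cv2.resize(s['image'][100:230,150:290],None,fx=4.5,fy=4.5,interpolation=cv2.INTER_CUBIC))
E
```

```text
14.95 [ 0.51453576 -0.25638142  0.15738821] [-0.6530902   0.26088675 -0.19428079] [-0.04115562  0.02080394  0.04277029] 0.1322401802024956
```

View pics/w9.png

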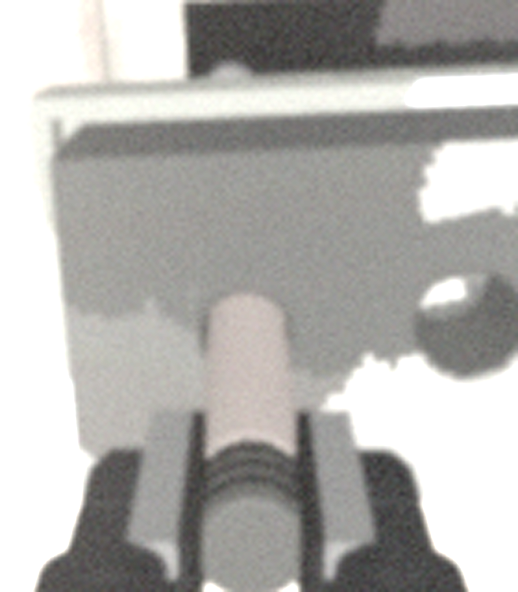

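View pics/s9.png

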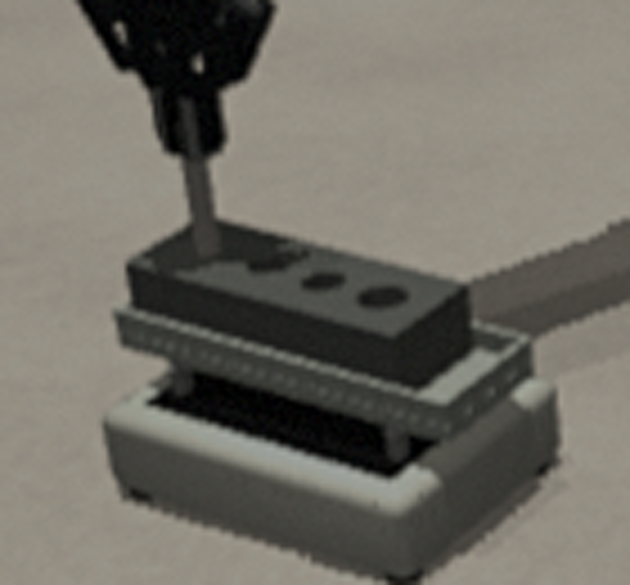

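The tube is inside the well: the visible length has shortened by about 34 mm, there is no force and the tray is still up. Pushing now.

Emit:
{"method": "send_rows", "body": {"moves": [0.001,0,0,0,0.002,0,0,0,0.003,0,0,0,0.003,0,0,0,0.003,0,0,0]}}

```text
t: 15.68
tool_pos: [0.5147, -0.2565, 0.1547]
tcp_rot: [0.556, -0.437, 0.556, 0.437]
force: [-0.5, 0.5, 3.2]
width: 0.134
```

Emit:
{"method": "send_rows", "body": {"moves": [0.001,0,0,0,0.002,0,0,0,0.003,0,0,0,0.004,0,0,0,0.004,0,0,0]}}

```text
t: 16.3
tool_pos: [0.5148, -0.2566, 0.1508]
tcp_rot: [0.556, -0.437, 0.556, 0.437]
force: [-1.2, 0.9, 6.6]
width: 0.131
```

```bash
python3 - <<'E'
from h import *
o=arm.get_obs();print(o['t'],o['tool_pos'],o['force'],o['moment'],o['width'])
E
```

```text
16.3 [ 0.51478871 -0.25658134  0.15079861] [-1.24289504  0.91119586  6.60743378] [ 0.10510531  0.13209848 -0.03629458] 0.13068347137064254
```

Emit:
{"method": "send_rows", "body": {"moves": [0.002,0,0,0,0.004,0,0,0,0.006,0,0,0,0.007,0,0,0,0.007,0,0,0]}}

```text
t: 16.92
tool_pos: [0.5151, -0.2567, 0.1445]
tcp_rot: [0.556, -0.438, 0.555, 0.437]
force: [-1.3, 0.8, 11.0]
width: 0.133
```

```bash
python3 - <<'E'
from h import *
o=arm.get_obs();print(o['t'],o['tool_pos'],o['force'],o['moment'],o['width'])
s=arm.capture('scene');cv2.imwrite('pics/s10.png',cv2.resize(s['image'][100:230,150:290],None,fx=4.5,fy=4.5,interpolation=cv2.INTER_CUBIC))
E
```

```text
16.925 [ 0.51509932 -0.2567453   0.14446614] [-1.34949911  0.75192334 10.98217516] [0.15110337 0.37269859 0.06343063] 0.13302937147736574
```

View pics/s10.png

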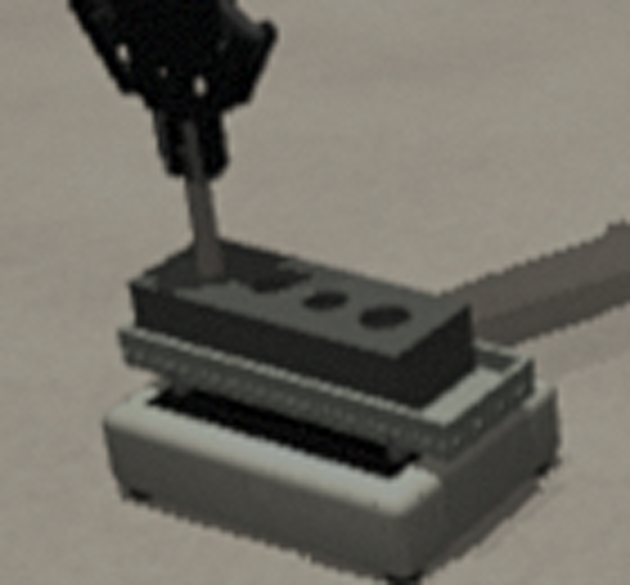

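The tray is visibly down, about 12 mm by both force and height. I'll go 2.5–3 mm further and hold.

Emit:
{"method": "send_rows", "body": {"moves": [0.001,0,0,0,0.002,0,0,0,0.0025,0,0,0,0.0025,0,0,0,0.0025,0,0,0]}}

```text
t: 17.6
tool_pos: [0.5152, -0.2569, 0.1423]
tcp_rot: [0.556, -0.438, 0.555, 0.437]
force: [-2.6, 0.5, 12.5]
width: 0.13
```

Emit:
{"method": "send_rows", "body": {"moves": [0,0,0,0,0,0,0,0,0,0,0,0,0,0,0,0,0,0,0,0]}}

```text
t: 18.23
tool_pos: [0.5152, -0.2569, 0.1423]
tcp_rot: [0.556, -0.438, 0.555, 0.437]
force: [-1.8, 0.7, 12.2]
width: 0.131
```

Emit:
{"method": "send_rows", "body": {"moves": [0.0008,0,0,0,0.0008,0,0,0,0.0008,0,0,0,0.0008,0,0,0,0.0008,0,0,0]}}

```text
t: 18.85
tool_pos: [0.5152, -0.2569, 0.1415]
tcp_rot: [0.556, -0.438, 0.555, 0.437]
force: [-1.9, 1.2, 13.5]
width: 0.135
```

Emit:
{"method": "send_rows", "body": {"moves": [0,0,0,0,0,0,0,0,0,0,0,0,0,0,0,0,0,0,0,0]}}

```text
t: 19.48
tool_pos: [0.5152, -0.2569, 0.1416]
tcp_rot: [0.556, -0.438, 0.555, 0.437]
force: [-2.3, 0.9, 14.1]
width: 0.132
```

Emit:
{"method": "send_rows", "body": {"moves": [0,0,0,0,0,0,0,0,0,0,0,0,0,0,0,0,0,0,0,0]}}

```text
t: 20.1
tool_pos: [0.5152, -0.2569, 0.1415]
tcp_rot: [0.556, -0.438, 0.555, 0.437]
force: [-2.5, 0.9, 13.0]
width: 0.131
```

```bash
python3 - <<'E'
from h import *
o=arm.get_obs();print(o['t'],o['tool_pos'],o['force'],o['moment'],o['width'])
s=arm.capture('scene');cv2.imwrite('pics/s11.png',cv2.resize(s['image'][100:230,150:290],None,fx=4.5,fy=4.5,interpolation=cv2.INTER_CUBIC))
E
```

```text
20.1 [ 0.51518245 -0.25687854  0.14154347] [-2.47569068  0.92928301 13.01199172] [ 0.27307583  0.55383251 -0.01752226] 0.13072286149350618
```

View pics/s11.png

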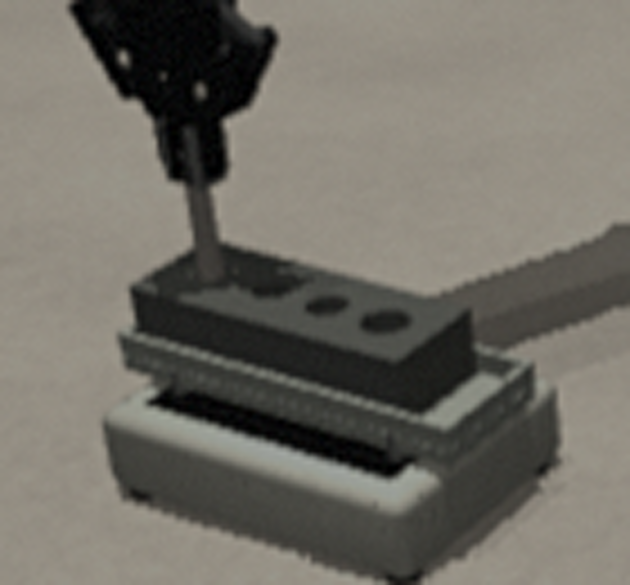

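The tray is about 15 mm down at 13–14 N and has been held there for well over a second. Letting it rise slowly.

Emit:
{"method": "send_rows", "body": {"moves": [-0.002,0,0,0,-0.004,0,0,0,-0.006,0,0,0,-0.008,0,0,0,-0.01,0,0,0]}}

```text
t: 20.78
tool_pos: [0.5148, -0.2567, 0.1508]
tcp_rot: [0.556, -0.437, 0.556, 0.437]
force: [-0.2, -0.6, 6.7]
width: 0.137
```

Emit:
{"method": "send_rows", "body": {"moves": [-0.002,0,0,0,-0.004,0,0,0,-0.006,0,0,0,-0.0065,0,0,0,-0.0065,0,0,0]}}

```text
t: 21.4
tool_pos: [0.5144, -0.2565, 0.1565]
tcp_rot: [0.556, -0.437, 0.556, 0.437]
force: [-0.3, -1.0, 2.5]
width: 0.131
```

Emit:
{"method": "send_rows", "body": {"moves": [0,0,0,0,0,0,0,0,0,0,0,0]}}

```text
t: 21.78
tool_pos: [0.5145, -0.2565, 0.1566]
tcp_rot: [0.556, -0.437, 0.556, 0.437]
force: [-0.1, -1.2, 3.1]
width: 0.136
```

```bash
python3 - <<'E'
from h import *
o=arm.get_obs();print(o['t'],o['tool_pos'],o['force'],o['moment'],o['width'])
s=arm.capture('scene');cv2.imwrite('pics/s12.png',cv2.resize(s['image'][100:230,150:290],None,fx=4.5,fy=4.5,interpolation=cv2.INTER_CUBIC))
E
```

```text
21.775 [ 0.51449063 -0.25648342  0.15663466] [-0.07773301 -1.20294779  3.12081796] [-0.25569013  0.08454291  0.02207656] 0.13578255197544023
```

View pics/s12.png

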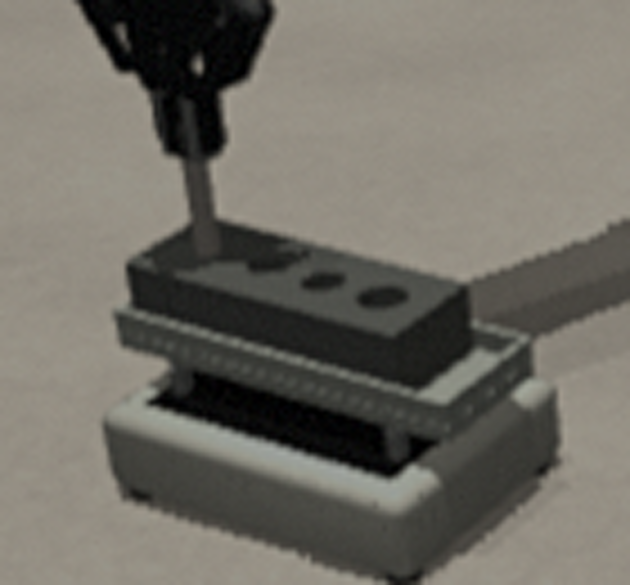

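The tray is back up and the foot rests on the well floor. Releasing.

Emit:
{"method": "send_rows", "body": {"moves": [0,0,0,0,0,0,0,0,0,0,0,0,0,0,0,0,0,0,0,0], "gripper": 0}}

```text
t: 22.45
tool_pos: [0.5146, -0.2564, 0.1567]
tcp_rot: [0.556, -0.437, 0.556, 0.437]
force: [0.2, -0.6, 0.4]
width: 0.999
```

Emit:
{"method": "send_rows", "body": {"moves": [0,0,0,0,0,0,0,0,0,0,0,0,0,0,0,0]}}

```text
t: 22.95
tool_pos: [0.5146, -0.2564, 0.1567]
tcp_rot: [0.556, -0.437, 0.556, 0.437]
force: [-0.1, -0.4, -0.1]
width: 0.997
```

Emit:
{"method": "send_rows", "body": {"moves": [-0.01,0,0,0,-0.03,0,0,0,-0.055,0,0,0,-0.085,0,0,0,-0.115,0,0,0]}}

```text
t: 23.58
tool_pos: [0.5145, -0.2565, 0.2735]
tcp_rot: [0.556, -0.437, 0.556, 0.437]
force: [0.9, 0.3, 0.1]
width: 0.997
```

Emit:
{"method": "send_rows", "body": {"moves": [-0.01,0,0,0,-0.01,0,0,0,-0.01,0,0,0]}}

```text
t: 23.95
tool_pos: [0.5142, -0.2561, 0.2805]
tcp_rot: [0.555, -0.437, 0.556, 0.438]
force: [1.5, -0.7, -0.5]
width: 1.002
```

```bash
python3 - <<'E'
from h import *
o=arm.get_obs();print(o['t'],o['tool_pos'],o['force'],o['width'])
s=arm.capture('scene');cv2.imwrite('pics/s13.png',s['image']);cv2.imwrite('pics/s13c.png',cv2.resize(s['image'][100:230,150:290],None,fx=4.5,fy=4.5,interpolation=cv2.INTER_CUBIC))
s=arm.capture('wrist');cv2.imwrite('pics/w13.png',s['image'])
E
```

```text
23.95 [ 0.51415046 -0.2560775   0.2804699 ] [ 1.45803334 -0.72549395 -0.52896844] 1.001804434858372
```

View pics/s13.png

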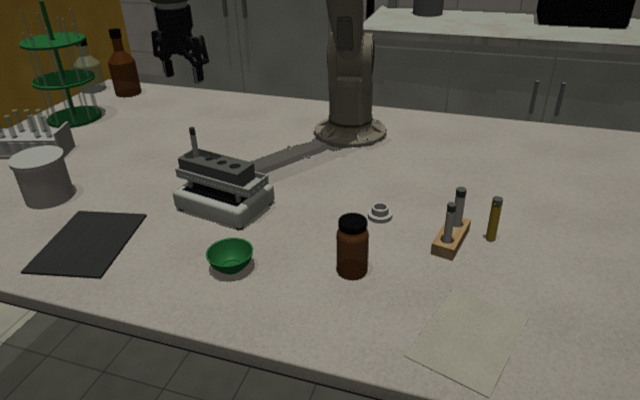

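View pics/s13c.png

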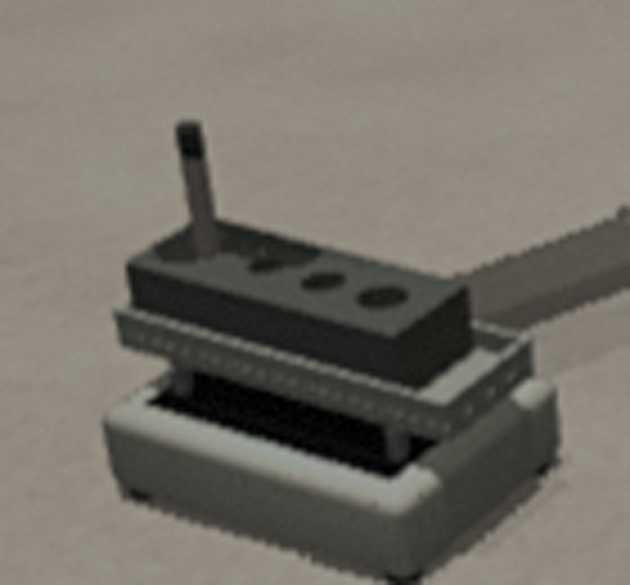

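View pics/w13.png

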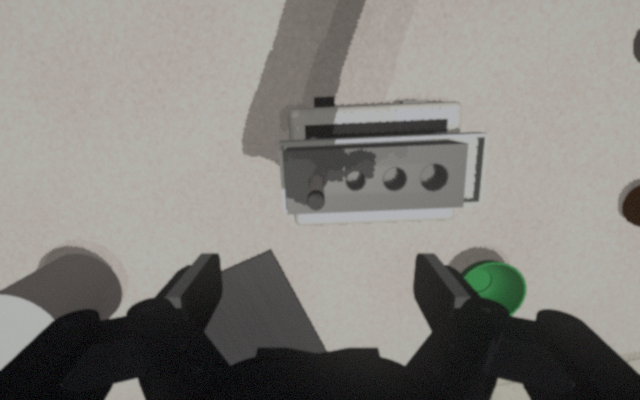

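The tube stands upright in the smallest well (scene (193,140), wrist (316,195)), the tray is up and the gripper is clear. The rack tubes and bystanders have not moved, so I'm handing in.

```bash
python3 -c "
from h import *
print(arm.finish_job())"
```

```text
the job is handed in; nothing more can be done
None
```

The 14 mm tube from the round holder has been mixed and now stands upright in its own well, the smallest one at the −y end. The whole job took about 24 s.

- **Insertion:** the tube went down the full 35 mm of the well without meeting any noticeable force, so the tray was not pushed before the tube was in.
- **Mixing:** I pushed the tray down to about 15 of its 16 mm at 13–14 N. It stayed past 10 mm for about 3 s, including more than a second near the bottom. I then let it rise slowly and released the tube.
- **Last checks:** in the scene and wrist pictures the tube is upright in the well and the tray is up. The gripper is open and clear of everything. The two rack tubes, the yellow look-alike, the jar and the bowl are where they were.
- **Disagreements:** the scene and top cameras differed by about 7 mm in y, so I used the wrist camera to line up the tube and the well. The tray travel worked out slightly less from force (about 14–15 mm) than from height (about 15 mm).

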